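# Shim the rocking drawer chest

## Robot

A 7-joint arm with a two-finger parallel gripper is mounted at the origin on a cart in front of the work surface, level with it; the furniture and walls round the work are solid. World frame = base frame: x ahead of the robot, y to its left, z up, the work surface at z = 0. Lengths are in mm, angles in rad, forces in N, time in s.
With the tool pointing down it reaches from about 350 to 775 mm from the base axis. Payload 3.1 kg.
Tool frame: the origin (TCP) lies midway between the tips of the shut fingers; the grasp point (between the pads) lies 19 mm behind it; z points along the fingers, y is the line along which they close (so a half turn about z gives the same grasp; the last joint's range is limited). The gripper opens to 85 mm and grips with 20 to 120 N. Pads are 22 mm wide; open, the fingers measure 114 mm over their backs; the gripper's body (76 mm by 85 mm) begins 54 mm behind the grasp point. The pads swing forward as they close: fully open they stand 13 mm farther back than shut.
Start: joints at [-1.183, 0.311, 0.014, 1.512, -0.004, 1.319, -0.027], TCP at [229.155, 500.005, 231.304] pointing down, gripper open.
Joint ranges: [-2.7, 2.7], [-0.3, 1.91], [-1.27, 1.3], [0.12, 2.57], [-1.44, 4.58], [0.2, 2.03], [-3.05, 3.05]. Speed limits (rad/s): [2.79, 2.79, 3.14, 3.14, 3.14, 3.14, 3.14].

## Interface

Orientations are given as a rotation vector (axis times angle).
In Python, from rig import robot, eyes, job gives the robot as it stands.
- The arm moves only by the tool servo_tool, never from a script. Its argument "plan" is a list of rows, each a list of 6 numbers: the shift along the tool's x, y, z in units of 50 cm (1.0 is 50 cm), then the turn, a rotation vector about the tool's x, y, z in units of 5 degrees (1.0 is 5 degrees). A call has 1 to 20 rows; each row shifts and turns the commanded pose from where the row before left it, along the tool's axes as they then stand; what a row does not reach is not made up. A row lasts 1/8 s, in which the tool goes at most 62.5 mm and 10.7 degrees, less where a joint would pass 70% of its speed; a pose out of reach is approached as far as the arm can. A call with a number of a shift or a turn outside -1 to 1 is refused whole. A call with a gripper value outside its range is refused whole. "claw" is the closure, from 0 (fully open) to 1 (shut), set as the call begins (left out, the last holds). The fingers move at their own pace and stop on an object; the grip force is fixed at half the most. Time passes only in rows, so rows that do not move let the fingers close. It gives the time, the measured TCP pose, the force, the opening and the grip force at its end, in the units of the state.
- robot.state(): the state, without advancing time (a new reading comes with each control period).
- eyes.grab_frame(name): name is "scene" or "top" or "wrist"; returns (picture, depth): 400x640x3 uint8, red, green, blue; 400x640 float32, mm along the optical axis (not along the pixel's ray), 0 where there is no reading.
- eyes.get_calibration(name): a dict with "fov_y" (degrees; the focal length in pixels is half the picture's height over the tangent of half this angle, whatever the lens; pixels are square), "cx", "cy" (the principal point, pixels), "R" (3x3) and "t" (3): a world point X has camera coordinates R X + t; the wrist camera has in their place "T_tool_cam" (4x4, takes a point from camera to tool coordinates, whose origin is the TCP and whose axes are the flange's). Camera axes: x right, y down, z forward; pixel columns grow to the right and rows downward; lengths in mm; the calibration is good to about 2 mm. A picture is of the moment at which its call begins: read the wrist's pose just before it. get_calibration takes no time and is no camera call.
- job.close_job(): hands the job in; it is judged then, once.
The state is a dict: "time": time; "joints": joint angles; "joint_vel": joint speeds; "joint_torque": joint torques, N m; "position": TCP position; "tcp_rot": TCP orientation; "force": force on the tool from outside, world axes, zero at the start; "ft_torque": the same for the moment, N m; "width": finger opening in mm; "gripper_force": force on a finger pad.
Only numpy, scipy, OpenCV 4.12 (cv2) and the standard library are available. Lean on these libraries where they do the work, as an engineer would, in place of code of your own. Each camera call takes 0.05 s, during which the arm holds its last target. There are 200 camera calls.

## Task

The little drawer chest rocks because its near left foot is screwed in too far. Without picking anything up, push the wooden wedge along the bench, thin end first, under that foot until the chest's corner just rests snugly on it and the chest still stands level, then press firmly down on the chest's top above that foot to check that it no longer dips. If it still rocks, push the wedge farther and check again; leave the wedge in place, do not shove the chest from its spot, and leave the things around alone.

Things in the scene. Friction and masses are not known exactly. Their poses are not given: they have to be found in the camera images.
- chest: low grey drawer chest, white top and two white drawer fronts, 170 (x) x 180 (y) x 80 mm high over all, 1.9 to 3 kg. Origin on the bench under its centre, z up; its -x side (drawers) faces the robot, +y is its left as seen from the robot. Four round black feet, 24 mm across, at x = +-70, y = +-75 mm; underside 29 mm above the bench. It stands level and grips well on three of them.
- foot_place (a point): point on the bench straight under the middle of the short foot, (-70, +75, 0) mm in the chest's frame. This foot hangs 5 to 12 mm above the bench (how much is unknown).
- chest_corner (a point): point on the chest's flat top, 80 mm above the bench, straight above the short foot: the place to press. About 1.5 to 3 N down here dips the unwedged corner until the foot meets bench or wedge (0.05 to 0.12 rad); let go, it falls back level. Wedged snugly, it stays up under 5 to 10 N.
- wedge: loose light wooden wedge, 110 x 50 mm, 0.1 kg: 2 mm thick at the thin end (+x), rising evenly (0.16 mm a mm) to 19.6 mm at its flat back. Origin on the bench under its centre. It lies with the thin end 10 to 30 mm short of the short foot. It slides with about 1 N; once it bears on the foot the push rises sharply (5 N is snug, well over 10 N jacks the chest or shoves it away).
- wedge_tip (a point): middle of the wedge's thin edge, 1 mm above its underside (+55 mm along the wedge's x)
- wedge_back (a point): middle of the wedge's upright back face, 10 mm above its underside: where to push (-55 mm along the wedge's x)
- dappen: small glass dappen dish, 33 mm across, 24 mm high, stands right of the wedge; origin under its centre; leave alone
- tooth_card: card of acrylic teeth, 21 x 74 x 10 mm, lies left of the wedge, its long side (own y) roughly along the wedge; origin under its centre; leave alone
- blue_bottle: small blue bottle with a white cap, 32 mm across, 90 mm high, stands right of the chest; origin under its centre; leave alone
Not all that is in view belongs to the job. Of the things that look like the wedge, the middle-sized one is meant.

How it is judged (in metres and radians):
On the way, in this order (a step that is already met when the one before it is completed fails the run):
1. the wedge's thin end has been pushed under the short foot (x of wedge_tip in the frame of chest above -0.075 m and y of wedge_tip in the frame of chest between 0.05 and 0.1 m), for 0.1 s.
2. the fingers press down with more than 5 N on the chest's top above the short foot (grasp point within 60 mm of that point), the wedge under it, and the chest stays level to 0.012 rad (all of step 1 and contact force between the fingers and chest above 5 N and horizontal distance between the grasp point and chest_corner below 0.06 m and z of the grasp point in the frame of chest above 0.08 m and angle between chest's own z axis and vertical below 0.012 rad), for 0.25 s.
At the end, for the whole second after the job is handed in: The wedge lies on the bench with its thin edge at least 7 mm past the front of the short foot (x over -75 mm in the chest's frame) and within 25 mm of the foot's centre line, bears on the foot (over 0.3 N); the chest is level to 0.012 rad, within 10 mm of where it stood, and all is at rest (all of step 1 and angle between chest's own z axis and vertical below 0.012 rad and contact force between wedge and chest above 0.3 N and height (world z) of wedge below 0.004 m and linear speed of each of chest, wedge below 0.01 m/s and distance of chest from where it was at the start of the episode below 0.01 m); the robot touches nothing.
It fails at once if the wedge is lifted off the bench (over 12 mm) (height (world z) of wedge above 0.012 m).
It fails at once if the chest is lifted (over 12 mm), tipped up (over 0.2 rad) or shoved over 40 mm away (height (world z) of chest above 0.012 m or angle between chest's own z axis and vertical above 0.2 rad or distance of chest from where it was at the start of the episode above 0.04 m).
It fails at once if the small glass dish is moved more than 20 mm (distance of dappen from where it was at the start of the episode above 0.02 m).
It fails at once if the tooth card is moved more than 20 mm (distance of tooth_card from where it was at the start of the episode above 0.02 m).
It fails at once if the blue bottle is moved more than 20 mm (distance of blue_bottle from where it was at the start of the episode above 0.02 m).
It also fails if it takes over 45 s, if anything falls off the work surface, if the arm or the gripper's body presses on something with over 40 N, if the wrist force passes 120 N, or if a joint passes its speed limit or range.

## Working session

There is one attempt and no reset: what is moved stays moved. The work goes in short steps, Python scripts to look and compute and a tool call to move; the robot and the scene stay as the last step left them, time stands still between calls to the robot, and variables do not carry over. Pictures are saved under pics/ and viewed, at most 10 in all, crops included, and the job is handed in when it is done.

Besides the shell and the picture viewer there is one more tool, called after ">>>" as name(argument=value, ...) on one line, values as JSON. servo_tool: Moves the arm, as the interface text tells. Its arguments: {"type":"object","properties":{"plan":{"type":"array"},"claw":{"type":"number"}},"required":["plan"]}

```bash
mkdir -p pics; cat > h.py <<'E'
import numpy as np, cv2
from rig import robot, eyes, job
def cal(n):
    c=eyes.get_calibration(n); f=200/np.tan(np.radians(c["fov_y"])/2); return c,f
def grab(n,save=None):
    p,d=eyes.grab_frame(n)
    if save: cv2.imwrite(save,p[...,::-1])
    return p,d
def Rt(n,s=None):
    c,f=cal(n)
    if "R" in c: return np.array(c["R"]),np.array(c["t"]).ravel(),c,f
    s=s or robot.state(); T=np.eye(4); T[:3,:3]=cv2.Rodrigues(np.array(s["tcp_rot"],float))[0]; T[:3,3]=s["position"]
    M=np.linalg.inv(T@np.array(c["T_tool_cam"])); return M[:3,:3],M[:3,3],c,f
def ray(n,px,z,s=None):
    R,t,c,f=Rt(n,s); px=np.atleast_2d(px).astype(float)
    v=np.c_[(px[:,0]-c["cx"])/f,(px[:,1]-c["cy"])/f,np.ones(len(px))]@R
    o=-R.T@t; return o+v*((z-o[2])/v[:,2])[:,None]
def cloud(n,d,s=None):
    R,t,c,f=Rt(n,s); v,u=np.mgrid[:400,:640]
    P=np.stack([(u-c["cx"])/f*d,(v-c["cy"])/f*d,d],-1); return (P-t)@R
E
python3 - <<'E'
from h import *
s=robot.state();print(s)
for n in("scene","top"):
    p,d=grab(n,f"pics/{n}0.png"); np.savez(f"{n}0.npz",p=p,d=d); print(cal(n))
print(cal("wrist"))
E
```

```text
{'time': 0.0, 'joints': array([-1.1826957 ,  0.31173472,  0.01403449,  1.51303526, -0.00437919,
        1.31921739, -0.02718572]), 'joint_vel': array([-1.46180750e-04, -9.19876241e-04, -9.30730977e-04,  8.22602027e-04,
       -4.32768134e-05, -4.55044702e-04, -9.37193571e-04]), 'joint_torque': array([ 1.01449343e-04, -3.79918563e+01,  1.46200592e-01, -2.30587399e+01,
        1.24338889e-02,  1.38773103e-02, -2.96748431e-05]), 'position': array([228.89318618, 499.30982748, 230.22503607]), 'tcp_rot': array([-0.66977822, -3.06897744,  0.00366626]), 'force': array([-0.02902779,  0.50249351, -0.15554678]), 'ft_torque': array([ 0.02387553,  0.01827802, -0.00269266]), 'gripper_force': 0.0, 'width': 85.68882271616299}
({'fov_y': 46.12925372548272, 'cx': 320.66923249610204, 'cy': 200.36002371924116, 'R': array([[ 0.88846666, -0.45888243, -0.0073427 ],
       [-0.20227847, -0.37718047, -0.90378001],
       [ 0.41195924,  0.80446368, -0.42793431]]), 't': array([-472.31714226,  209.42595093,  771.83058033])}, np.float64(469.6967629866348))
({'fov_y': 52.05827352237256, 'cx': 322.6815092617253, 'cy': 202.34632619678484, 'R': array([[ 0.01196815, -0.99992197,  0.00357947],
       [-0.9892126 , -0.01236249, -0.14596439],
       [ 0.14599725, -0.00179393, -0.98928337]]), 't': array([-4.89947583e-01,  5.50397874e+02,  1.00594601e+03])}, np.float64(409.5320648316313))
({'fov_y': 66.74243991666715, 'cx': 319.2562408906394, 'cy': 194.84221995510995, 'T_tool_cam': array([[ 1.09626574e-03, -9.50556806e-01, -3.10548798e-01,
         7.91542752e+01],
       [ 9.99999199e-01,  1.23858397e-03, -2.61084748e-04,
        -7.58209043e-01],
       [ 6.32816646e-04, -3.10548263e-01,  9.50557403e-01,
        -1.41473115e+02],
       [ 0.00000000e+00,  0.00000000e+00,  0.00000000e+00,
         1.00000000e+00]])}, np.float64(303.6476973935029))
```

View pics/top0.png

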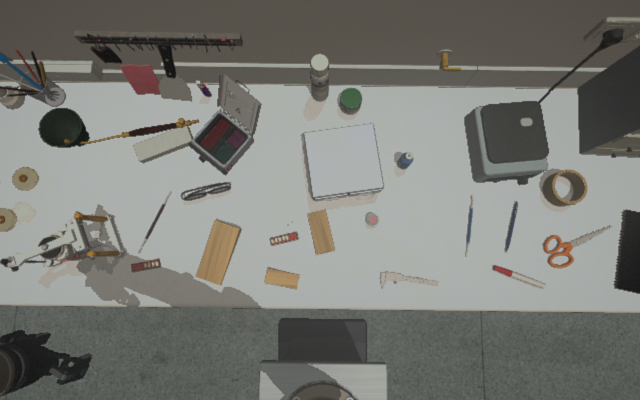

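View pics/scene0.png

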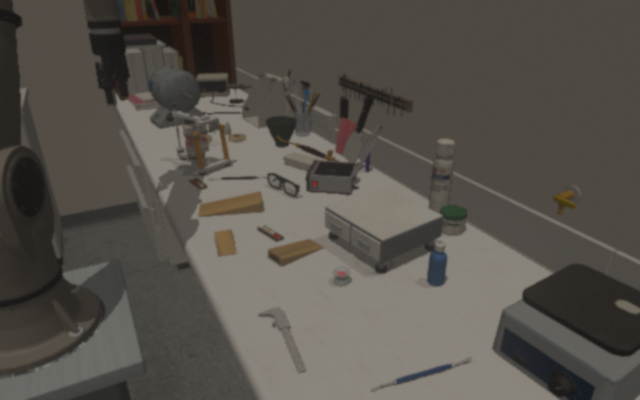

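The top view shows three wedge-like wooden pieces: a large one at (218,252), a middle one at (320,231) and a small one at (282,278). I choose the middle one, which lies before the chest (343,160). The dish is at (371,218), the tooth card at (285,239) and the bottle at (405,159).

```bash
python3 - <<'E'
from h import *
z=np.load("top0.npz");p,d=z["p"],z["d"];P=cloud("top",d)
hsv=cv2.cvtColor(p,cv2.COLOR_RGB2HSV)
m=((hsv[...,1]>70)&(hsv[...,0]>8)&(hsv[...,0]<28)&(hsv[...,2]>90)).astype(np.uint8)
cs=cv2.findContours(m,0,2)[0]
for c in cs:
    if cv2.contourArea(c)<250: continue
    r=cv2.minAreaRect(c); b=cv2.boxPoints(r)
    W=ray("top",b,0); print(r[0],r[1],'\n',W.round(1), (lambda g:g[g>-50])(P[...,2][cv2.drawContours(np.zeros((400,640),np.uint8),[c],-1,1,-1)>0]).max().round(1))
mt=((P[...,2]>68)&(P[...,2]<92)&(d>0)).astype(np.uint8); mt[:, :290]=0; mt[:,395:]=0; mt[:110]=0
c=max(cv2.findContours(mt,0,2)[0],key=cv2.contourArea);r=cv2.minAreaRect(c)
print("chest",r,ray("top",cv2.boxPoints(r),80).round(1),ray("top",[r[0]],80), np.median(P[...,2][mt>0]))
crop=cv2.resize(p[110:270,250:420],None,fx=3.5,fy=3.5,interpolation=cv2.INTER_CUBIC);cv2.imwrite("pics/crop.png",crop[...,::-1])
E
```

```text
(281.673095703125, 278.1346435546875) (32.359161376953125, 14.512594223022461) 
 [[346.6 154.    0. ]
 [382.9 147.8   0. ]
 [367.7  65.3   0. ]
 [331.5  71.9   0. ]] 20.6
(558.2705688476562, 251.01763916015625) (32.74940490722656, 28.147615432739258) 
 [[ 474.8 -573.8    0. ]
 [ 481.4 -648.2    0. ]
 [ 396.5 -648.2    0. ]
 [ 390.  -574.7    0. ]] 1075.5
(217.82737731933594, 252.10079956054688) (26.647188186645508, 60.323753356933594) 
 [[359.  332.3   0. ]
 [507.7 289.6   0. ]
 [485.9 222.3   0. ]
 [338.  266.2   0. ]] 1075.5
(320.7411804199219, 231.3352813720703) (41.10832214355469, 18.65601921081543) 
 [[526.6  46.8   0. ]
 [537.9  -1.2   0. ]
 [432.6 -25.7   0. ]
 [421.5  21.7   0. ]] 1075.5
(569.0, 186.5) (33.0, 34.0) 
 [[ 652.  -609.9    0. ]
 [ 653.2 -701.7    0. ]
 [ 563.3 -694.3    0. ]
 [ 562.2 -603.7    0. ]] 1075.5
chest ((343.2200012207031, 161.0399932861328), (68.3065185546875, 72.26631164550781), 81.8698959350586) [[ 722.2   59.    80. ]
 [ 751.4 -121.5   80. ]
 [ 577.9 -144.3   80. ]
 [ 550.1   32.    80. ]] [[649.31399281 -43.67429235  80.        ]] 79.79494395884117
```

View pics/crop.png

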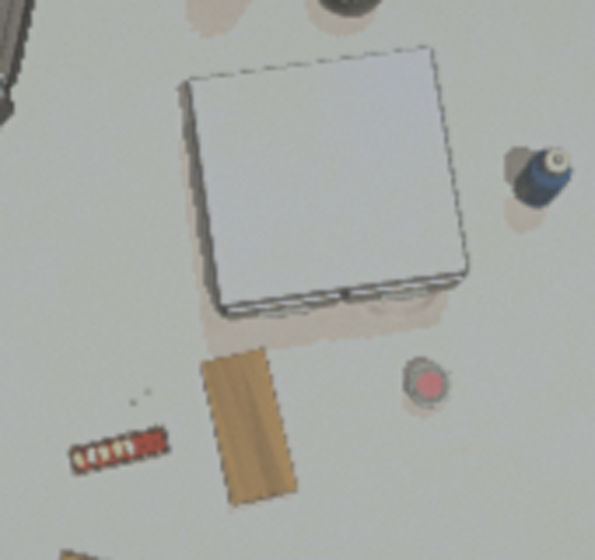

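The crop confirms it: the middle wedge lies ahead of the chest's near left corner, with the tip about 23 mm short of the foot. The chest's yaw is about 9°, the wedge's about 13°. I turn the tool to 9°, set the fingers partly open as a two-point pusher, and move behind the wedge.

>>> servo_tool(plan=[[0, 0, 0, 0, 0, -0.96], [0, 0, 0, 0, 0, -0.96], [0, 0, 0, 0, 0, -0.96], [0, 0, 0, 0, 0, -0.96], [0, 0, 0, 0, 0, -0.96], [0, 0, 0, 0, 0, -0.96], [0, 0, 0, 0, 0, -0.96], [-0.0135, -0.088, 0, 0, 0, 0], [-0.0135, -0.088, 0, 0, 0, 0], [-0.0135, -0.088, 0, 0, 0, 0], [-0.0135, -0.088, 0, 0, 0, 0], [-0.0135, -0.088, 0, 0, 0, 0], [-0.0135, -0.088, 0, 0, 0, 0], [-0.0135, -0.088, 0, 0, 0, 0], [-0.0135, -0.088, 0, 0, 0, 0], [-0.0135, -0.088, 0, 0, 0, 0], [-0.0135, -0.088, 0, 0, 0, 0], [-0.0135, -0.088, 0, 0, 0, 0], [-0.0135, -0.088, 0, 0, 0, 0], [0, 0, 0, 0, 0, 0]], claw=0.76)

```text
time: 2.6
position: [391.8, -12.6, 231.2]
tcp_rot: [0.233, -3.133, 0.002]
force: [0.2, 1.1, 0.1]
width: 20.5
gripper_force: 0.0
```

```bash
python3 - <<'E'
from h import *
s=robot.state();p,d=grab("wrist","pics/w1.png")
hsv=cv2.cvtColor(p,cv2.COLOR_RGB2HSV)
m=((hsv[...,1]>70)&(hsv[...,0]>8)&(hsv[...,0]<28)&(hsv[...,2]>80)).astype(np.uint8)
P=cloud("wrist",d,s)
for c in cv2.findContours(m,0,2)[0]:
    if cv2.contourArea(c)<800: continue
    b=cv2.approxPolyDP(c,8,True)[:,0]
    print(b.tolist(),'\n',ray("wrist",b,0,s).round(1).tolist(),'\n',ray("wrist",b,19.6,s).round(1).tolist())
    print([P[v,u].round(0).tolist() for u,v in b])
E
```

```text
[[342, 193], [305, 195], [313, 266], [328, 265], [321, 213], [344, 237]] 
 [[426.6, 21.0, 0.0], [436.4, -25.8, 0.0], [538.2, -0.7, 0.0], [533.5, 19.8, 0.0], [457.9, -1.6, 0.0], [487.7, 34.4, 0.0]] 
 [[420.6, 18.5, 19.6], [429.9, -25.8, 19.6], [526.3, -2.0, 19.6], [521.9, 17.4, 19.6], [450.3, -2.9, 19.6], [478.5, 31.2, 19.6]]
[[421.0, 19.0, 18.0], [432.0, -26.0, 14.0], [537.0, -1.0, 1.0], [533.0, 20.0, 1.0], [452.0, -3.0, 15.0], [484.0, 33.0, 9.0]]
[[550, 155], [485, 261], [525, 281], [591, 179]] 
 [[339.5, 266.7, 0.0], [494.5, 234.3, 0.0], [517.0, 300.6, 0.0], [361.0, 329.8, 0.0]] 
 [[338.1, 251.4, 19.6], [485.0, 220.7, 19.6], [506.3, 283.5, 19.6], [358.4, 311.1, 19.6]]
[[339.0, 266.0, 1.0], [483.0, 219.0, 23.0], [504.0, 280.0, 23.0], [361.0, 327.0, 2.0]]
[[394, 130], [385, 153], [448, 176], [460, 149]] 
 [[338.5, 69.2, 0.0], [367.5, 64.5, 0.0], [384.3, 149.6, 0.0], [348.9, 154.6, 0.0]] 
 [[337.2, 64.3, 19.6], [364.7, 59.8, 19.6], [380.5, 140.4, 19.6], [347.0, 145.1, 19.6]]
[[339.0, 69.0, -0.0], [367.0, 64.0, 0.0], [382.0, 144.0, 13.0], [348.0, 148.0, 13.0]]
```

View pics/w1.png

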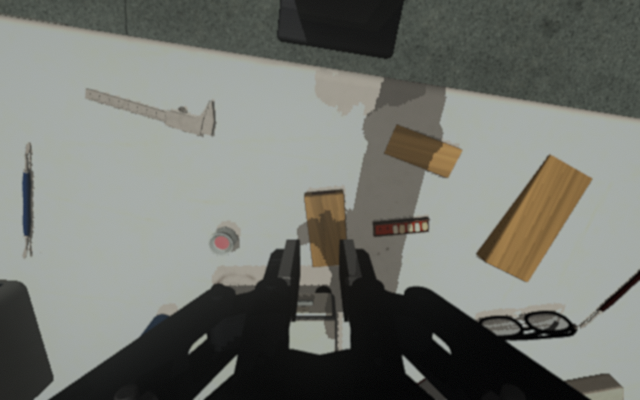

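The wrist view shows the chosen wedge at (325,230) with its thick back toward the robot, at about (426,-3). The fingers stand behind it, and the dish (225,238) and card (400,226) are clear. Now I descend.

>>> servo_tool(plan=[[0, 0.009, 0.08, 0, 0, 0], [0, 0, 0.08, 0, 0, 0], [0, 0, 0.08, 0, 0, 0], [0, 0, 0.08, 0, 0, 0], [0, 0, 0.08, 0, 0, 0], [0, 0, 0.024, 0, 0, 0], [0, 0, 0.024, 0, 0, 0], [0, 0, 0, 0, 0, 0], [0, 0, 0, 0, 0, 0]])

```text
time: 3.78
position: [392.0, -4.3, 8.2]
tcp_rot: [-0.246, 3.13, 0.001]
force: [0.6, 0.6, 0.3]
width: 20.5
gripper_force: 0.0
```

>>> servo_tool(plan=[[-0.012, -0.006, 0, 0, 0, 0], [-0.012, 0, 0, 0, 0, 0], [-0.012, 0, 0, 0, 0, 0], [-0.008, 0, 0, 0, 0, 0], [-0.008, 0, 0, 0, 0, 0], [-0.008, 0, 0, 0, 0, 0], [-0.008, 0, 0, 0, 0, 0], [-0.008, 0, 0, 0, 0, 0], [-0.008, 0, 0, 0, 0, 0], [-0.008, 0, 0, 0, 0, 0], [-0.008, 0, 0, 0, 0, 0], [0, 0, 0, 0, 0, 0]])

```text
time: 5.28
position: [441.6, 0.4, 7.4]
tcp_rot: [-0.246, 3.131, -0.0]
force: [-0.4, 0.2, -0.5]
width: 20.5
gripper_force: 0.0
```

```bash
cat >> h.py <<'E'
def wedge():
    p,d=grab("top"); hsv=cv2.cvtColor(p,cv2.COLOR_RGB2HSV)
    m=((hsv[...,1]>70)&(hsv[...,0]>8)&(hsv[...,0]<28)&(hsv[...,2]>60)).astype(np.uint8); m[:,:300]=0;m[:,350:]=0;m[260:]=0
    c=max(cv2.findContours(m,0,2)[0],key=cv2.contourArea); b=cv2.boxPoints(cv2.minAreaRect(c)); return ray("top",b,5).round(1).tolist(),p
E
python3 - <<'E'
from h import *
w,p=wedge();print(w)
cv2.imwrite("pics/c2.png",cv2.resize(p[110:270,250:420],None,fx=3.5,fy=3.5)[...,::-1])
E
```

```text
[[559.0, 21.2, 5.0], [559.4, -7.8, 5.0], [524.8, -8.2, 5.0], [524.4, 20.8, 5.0]]
```

View pics/c2.png

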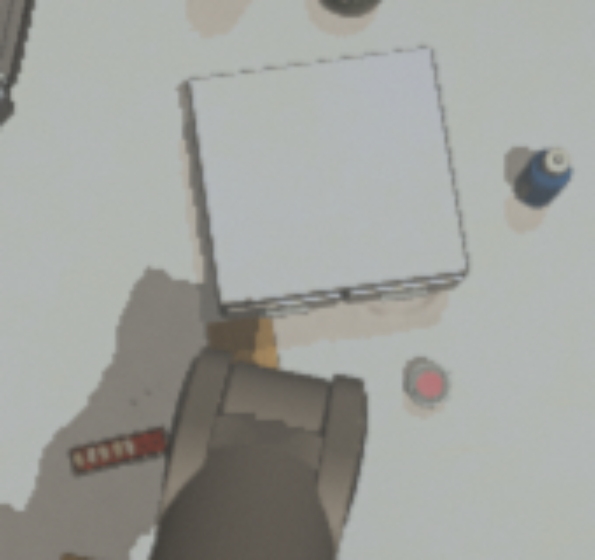

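The wedge is entering under the near left corner, centred on the foot (crop pixel about (242,340)). Nothing else has been touched.

>>> servo_tool(plan=[[-0.006, 0, 0, 0, 0, 0], [-0.006, 0, 0, 0, 0, 0], [-0.006, 0, 0, 0, 0, 0], [-0.006, 0, 0, 0, 0, 0], [0, 0, 0, 0, 0, 0]])

```text
time: 5.95
position: [453.5, 2.4, 7.4]
tcp_rot: [-0.246, 3.13, -0.0]
force: [0.5, -0.5, -0.5]
width: 20.6
gripper_force: 0.0
```

>>> servo_tool(plan=[[-0.004, 0, 0, 0, 0, 0], [-0.004, 0, 0, 0, 0, 0], [0, 0, 0, 0, 0, 0]])

```text
time: 6.32
position: [456.8, 2.9, 7.3]
tcp_rot: [-0.246, 3.131, -0.0]
force: [-0.9, -0.8, -1.3]
width: 20.4
gripper_force: 0.2
```

>>> servo_tool(plan=[[-0.004, 0, 0, 0, 0, 0], [-0.004, 0, 0, 0, 0, 0], [0, 0, 0, 0, 0, 0]])

```text
time: 6.7
position: [461.3, 3.7, 7.4]
tcp_rot: [-0.246, 3.13, -0.0]
force: [0.9, 0.5, 0.5]
width: 20.3
gripper_force: 0.0
```

>>> servo_tool(plan=[[-0.004, 0, 0, 0, 0, 0], [-0.004, 0, 0, 0, 0, 0], [0, 0, 0, 0, 0, 0]])

```text
time: 7.08
position: [464.9, 4.2, 7.3]
tcp_rot: [-0.246, 3.131, -0.0]
force: [-0.5, -0.0, -0.3]
width: 20.3
gripper_force: 0.2
```

>>> servo_tool(plan=[[-0.004, 0, 0, 0, 0, 0], [-0.004, 0, 0, 0, 0, 0], [0, 0, 0, 0, 0, 0]])

```text
time: 7.45
position: [469.2, 4.9, 7.4]
tcp_rot: [-0.246, 3.131, -0.0]
force: [0.8, 0.3, -0.8]
width: 20.6
gripper_force: 0.0
```

>>> servo_tool(plan=[[-0.004, 0, 0, 0, 0, 0], [-0.004, 0, 0, 0, 0, 0], [0, 0, 0, 0, 0, 0]])

```text
time: 7.82
position: [472.9, 5.4, 7.3]
tcp_rot: [-0.246, 3.131, -0.0]
force: [-0.7, 0.3, -0.0]
width: 20.9
gripper_force: 0.2
```

>>> servo_tool(plan=[[-0.004, 0, 0, 0, 0, 0], [-0.004, 0, 0, 0, 0, 0], [0, 0, 0, 0, 0, 0]])

```text
time: 8.2
position: [474.7, 5.8, 7.0]
tcp_rot: [0.245, -3.128, -0.0]
force: [-5.7, -1.0, 4.7]
width: 20.7
gripper_force: 2.6
```

Contact: the push rose to about 5.8 N, which is snug. I back off straight, rise, and shut the fingers.

>>> servo_tool(plan=[[0.02, 0, 0, 0, 0, 0], [0.03, 0, 0, 0, 0, 0], [0.03, 0, 0, 0, 0, 0], [0, 0, -0.08, 0, 0, 0], [0, 0, -0.08, 0, 0, 0], [0, 0, -0.08, 0, 0, 0], [0, 0, 0, 0, 0, 0], [0, 0, 0, 0, 0, 0]], claw=0.76)

```text
time: 9.2
position: [436.7, 0.0, 127.0]
tcp_rot: [-0.246, 3.131, 0.001]
force: [-0.6, 0.3, -0.2]
width: 20.4
gripper_force: 0.0
```

>>> servo_tool(plan=[[0, 0, 0, 0, 0, 0], [0, 0, 0, 0, 0, 0]], claw=1)

```text
time: 9.45
position: [436.0, -0.3, 126.3]
tcp_rot: [0.246, -3.13, 0.0]
force: [0.0, -0.3, 0.2]
width: 0.4
gripper_force: 0.0
```

```bash
cat > meas.py <<'E'
from h import *
p,d=grab("top"); P=cloud("top",d)
mt=((P[...,2]>68)&(P[...,2]<92)&(d>0)).astype(np.uint8); mt[:, :290]=0; mt[:,395:]=0; mt[:110]=0
mt=cv2.morphologyEx(mt,cv2.MORPH_OPEN,np.ones((7,7),np.uint8))
c=max(cv2.findContours(mt,0,2)[0],key=cv2.contourArea);r=cv2.minAreaRect(c)
print("chest",r,ray("top",[r[0]],80)); q=P[mt>0]; A=np.c_[q[:,:2]-q[:,:2].mean(0),np.ones(len(q))]
print("slope",np.linalg.lstsq(A,q[:,2],rcond=None)[0])
print(wedge()[0]); s=robot.state(); print(s["position"],s["force"],s["time"])
cv2.imwrite("pics/c3.png",cv2.resize(p[110:270,250:420],None,fx=3.5,fy=3.5)[...,::-1])
E
python3 meas.py
```

```text
chest ((343.14996337890625, 161.0500030517578), (68.02367401123047, 72.12489318847656), 81.8698959350586) [[649.28611952 -43.49966643  80.        ]]
slope [6.84531006e-03 8.56456191e-04 7.96318953e+01]
[[559.0, 21.2, 5.0], [559.3, -5.2, 5.0], [543.3, -5.4, 5.0], [543.0, 21.0, 5.0]]
[ 4.36347528e+02 -3.15203544e-01  1.26631079e+02] [-0.08969155 -0.62828623  1.32320609] 9.55
```

>>> servo_tool(plan=[[-0.0685, -0.0025, 0, 0, 0, 0], [-0.0685, -0.0025, 0, 0, 0, 0], [-0.0685, -0.0025, 0, 0, 0, 0], [-0.0685, -0.0025, 0, 0, 0, 0], [0, 0, 0.04, 0, 0, 0], [0, 0, 0.03, 0, 0, 0], [0, 0, 0, 0, 0, 0], [0, 0, 0, 0, 0, 0]])

```text
time: 10.55
position: [572.9, 16.1, 92.7]
tcp_rot: [-0.246, 3.131, 0.0]
force: [1.3, -0.0, 0.4]
width: -0.3
gripper_force: 0.0
```

>>> servo_tool(plan=[[0, 0, 0.006, 0, 0, 0], [0, 0, 0.006, 0, 0, 0], [0, 0, 0, 0, 0, 0]])

```text
time: 10.92
position: [572.6, 16.3, 86.2]
tcp_rot: [0.246, -3.132, -0.0]
force: [-0.1, 0.3, 0.4]
width: -0.0
gripper_force: 0.0
```

>>> servo_tool(plan=[[0, 0, 0.006, 0, 0, 0], [0, 0, 0.005, 0, 0, 0], [0, 0, 0, 0, 0, 0]])

```text
time: 11.3
position: [572.6, 16.2, 80.5]
tcp_rot: [0.246, -3.131, -0.0]
force: [-0.6, 0.0, 0.7]
width: 0.2
gripper_force: 0.0
```

>>> servo_tool(plan=[[0, 0, 0.004, 0, 0, 0], [0, 0, 0, 0, 0, 0]])

```text
time: 11.55
position: [573.2, 16.2, 79.2]
tcp_rot: [-0.246, 3.131, -0.0]
force: [-0.9, -0.3, 2.0]
width: 0.0
gripper_force: 1.0
```

>>> servo_tool(plan=[[0, 0, 0.004, 0, 0, 0], [0, 0, 0, 0, 0, 0]])

```text
time: 11.8
position: [573.1, 16.2, 79.0]
tcp_rot: [-0.246, 3.131, 0.001]
force: [-5.0, 0.4, 12.2]
width: 0.2
gripper_force: 5.9
```

>>> servo_tool(plan=[[0, 0, 0.003, 0, 0, 0], [0, 0, 0, 0, 0, 0]])

```text
time: 12.05
position: [573.1, 16.2, 78.8]
tcp_rot: [-0.246, 3.131, 0.002]
force: [-7.0, 1.2, 18.8]
width: 0.3
gripper_force: 9.4
```

No dip under 12 to 19 N (z 79.0 to 78.8). I ease off, hold briefly, then lift clear.

>>> servo_tool(plan=[[0, 0, -0.002, 0, 0, 0], [0, 0, 0, 0, 0, 0], [0, 0, 0, 0, 0, 0], [0, 0, 0, 0, 0, 0]])

```text
time: 12.55
position: [573.1, 16.2, 78.9]
tcp_rot: [-0.246, 3.131, 0.002]
force: [-5.0, 0.2, 13.7]
width: -0.2
gripper_force: 7.0
```

>>> servo_tool(plan=[[0, 0, -0.02, 0, 0, 0], [0, 0, -0.08, 0, 0, 0], [0, 0, -0.08, 0, 0, 0], [0.08, 0, 0, 0, 0, 0], [0.08, 0, 0, 0, 0, 0], [0.08, 0, 0, 0, 0, 0], [0, 0, 0, 0, 0, 0], [0, 0, 0, 0, 0, 0]])

```text
time: 13.55
position: [455.2, -2.3, 166.7]
tcp_rot: [-0.246, 3.13, 0.0]
force: [0.4, 0.3, 0.2]
width: 0.0
gripper_force: 0.0
```

```bash
python3 meas.py; python3 -c "
from h import *
p,d=grab('scene');cv2.imwrite('pics/s4.png',cv2.resize(p[190:300,240:460],None,fx=3.4,fy=3.4,interpolation=2)[...,::-1])"
```

```text
chest ((343.189453125, 160.90719604492188), (67.48741912841797, 72.36650085449219), 82.33319854736328) [[649.65297723 -43.59649076  80.        ]]
slope [1.77554240e-03 1.11007085e-03 7.98039367e+01]Traceback (most recent call last):
  File "meas.py", line 8, in <module>
    print(wedge()[0]); s=robot.state(); print(s["position"],s["force"],s["time"])
          ~~~~~^^
  File "h.py", line 24, in wedge
    c=max(cv2.findContours(m,0,2)[0],key=cv2.contourArea); b=cv2.boxPoints(cv2.minAreaRect(c)); return ray("top",b,5).round(1).tolist(),p
ValueError: max() iterable argument is empty
```

View pics/s4.png

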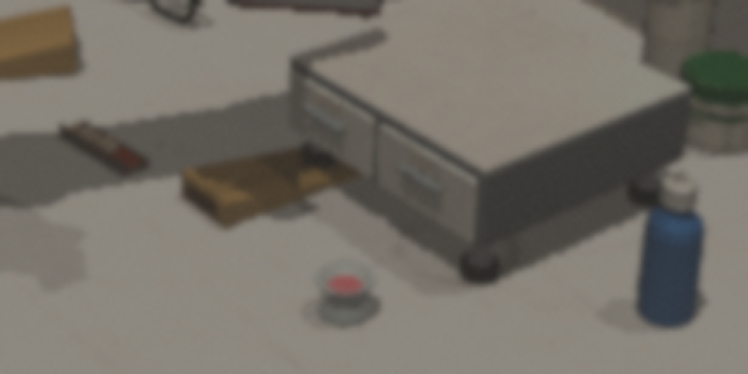

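The scene crop shows the wedge under the short foot (about (315,155)). The chest is level and not displaced, and the dish, card and bottle are in place. I make one gentle repeat push to confirm the wedge still bears after the press.

>>> servo_tool(plan=[[0.03, 0.01, 0, 0, 0, 0], [0, 0, 0.08, 0, 0, 0], [0, 0, 0.08, 0, 0, 0], [0, 0, 0.08, 0, 0, 0], [0, 0, 0.05, 0, 0, 0], [0, 0, 0.028, 0, 0, 0], [0, 0, 0, 0, 0, 0], [0, 0, 0, 0, 0, 0]], claw=0.76)

```text
time: 14.7
position: [439.7, 0.1, 8.2]
tcp_rot: [-0.246, 3.13, 0.0]
force: [-0.5, 0.3, 0.8]
width: 20.8
gripper_force: 0.0
```

>>> servo_tool(plan=[[-0.02, 0, 0, 0, 0, 0], [-0.02, 0, 0, 0, 0, 0], [-0.016, 0, 0, 0, 0, 0], [-0.008, 0, 0, 0, 0, 0], [0, 0, 0, 0, 0, 0], [0, 0, 0, 0, 0, 0]])

```text
time: 15.45
position: [469.9, 5.0, 7.2]
tcp_rot: [0.246, -3.131, -0.0]
force: [-0.0, 0.1, -0.2]
width: 20.7
gripper_force: 0.0
```

>>> servo_tool(plan=[[-0.004, 0, 0, 0, 0, 0], [0, 0, 0, 0, 0, 0]])

```text
time: 15.7
position: [472.4, 5.4, 7.3]
tcp_rot: [-0.246, 3.132, 0.0]
force: [0.8, -0.0, -0.0]
width: 20.5
gripper_force: 0.0
```

>>> servo_tool(plan=[[-0.003, 0, 0, 0, 0, 0], [0, 0, 0, 0, 0, 0]])

```text
time: 15.95
position: [474.0, 5.7, 7.3]
tcp_rot: [-0.246, 3.132, 0.0]
force: [-0.0, 0.2, 0.9]
width: 20.6
gripper_force: 0.0
```

>>> servo_tool(plan=[[-0.003, 0, 0, 0, 0, 0], [0, 0, 0, 0, 0, 0]])

```text
time: 16.2
position: [474.7, 5.8, 7.2]
tcp_rot: [0.246, -3.131, -0.0]
force: [-1.0, 0.1, 0.8]
width: 20.5
gripper_force: 0.7
```

>>> servo_tool(plan=[[-0.002, 0, 0, 0, 0, 0], [0, 0, 0, 0, 0, 0]])

```text
time: 16.45
position: [474.8, 5.8, 7.0]
tcp_rot: [0.245, -3.129, -0.0]
force: [-4.8, -1.0, 4.2]
width: 20.5
gripper_force: 2.4
```

The wedge meets the same resistance at the same spot (474.8), so it held its place and bears on the foot. I back away and hand in.

>>> servo_tool(plan=[[0.02, 0, 0, 0, 0, 0], [0.03, 0, 0, 0, 0, 0], [0.03, 0, 0, 0, 0, 0], [0, 0, -0.08, 0, 0, 0], [0, 0, -0.08, 0, 0, 0], [0, 0, -0.08, 0, 0, 0], [0, 0, 0, 0, 0, 0], [0, 0, 0, 0, 0, 0], [0, 0, 0, 0, 0, 0]])

```text
time: 17.58
position: [435.7, -0.2, 126.1]
tcp_rot: [0.246, -3.13, 0.0]
force: [0.0, 0.2, -0.5]
width: 20.3
gripper_force: 0.0
```

```bash
python3 -c "
from h import *
print(robot.state()['force'],job.close_job())"
```

```text
the job is handed in; nothing more can be done
[ 0.03610025  0.23966635 -0.51270051] None
```

The wedge is snug under the short foot: the corner did not dip under about 19 N, the chest stayed level and in place, and the job is handed in at about 17.6 s (no verdict was returned).

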